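# Polishing pass on a hand-cranked sample polisher

## Task

Take the polishing machine's crank by its upright knob and turn it anticlockwise (seen from above) until the steel plate under the sample runs at 20 turns a minute; keep the plate between 17 and 23 turns a minute for eight seconds, never letting it exceed 30. Then bring the plate to a stop with its lug right under the pointer of the lock post, let go of the crank and leave the plate standing there. The sample stays in its guide ring, and the other things on the bench stay where they are.

Things in the scene. Friction and masses are not known exactly. Their poses are not given: they have to be found in the camera images.
- machine: fixed white polishing machine, base 220 x 500 x 45 mm high. Origin: at bench level under the crank's axis; +y points from the crank's axis to the plate's axis, 290 mm away, z up; the base reaches from -95 to 405 mm along y. The crank drives a pulley through a magnetic slip coupling; a belt carries the pulley's turning 1:1, same sense, to the plate
- crank (a joint): slip of the crank against the pulley in rad (turn of the crank minus turn of the plate since the start, plus a random offset), no stops. The coupling passes about 0.12 N m per rad/s of slip speed and nothing else: a crank faster than the plate drives it, a slower or still one brakes it, a released one is dragged along. Crank and plate have no fixed relation
- crank_axis (a point): point on the crank's vertical axis, fixed to the machine, 121 mm above the bench (mid-height of the knob)
- knob (a point): middle of the crank's upright black cylindrical knob, 30 mm diameter, from 97 to 143 mm above the bench; it runs on a circle of 60 mm radius about the crank's axis, without stops, and spins freely on its own vertical pin, so a gripper can hold it without turning (this point's axes spin with it). The aluminium crank arm below it tops out 98 mm above the bench near the axis, 93 mm under the knob
- plate (a joint): angle of the plate in rad, growing anticlockwise from above, counted on past full turns; at 0 the lug lies along the machine's +x. 20 turns/min = 2.09 rad/s (17: 1.78, 23: 2.41, 30: 3.14). Steel disc with grey cloth, 260 mm diameter, top 96 mm above the bench, inertia about 0.085 kg m2 (+-30 %). Drag: rubbing sample about 0.10 N m (half to double), bearings 0.01 N m and 0.008 N m per rad/s
- plate_axis (a point): point on the plate's vertical axis at the plate's top, 96 mm above the bench
- lug (a point): top centre of the plate's only lug, a dark steel block 24 x 24 x 18 mm standing on the plate's rim, 117 mm from the plate's axis, its top 114 mm above the bench
- pointer (a point): lower tip of the lock post's pointer, a pin of 16 mm diameter that hangs over the plate's rim at 117 mm from the plate's axis, 121 mm above the bench: the lug passes 7 mm below it. When the lug is right under it the two points coincide seen from above
- post: fixed lock post on the bench beside the plate: steel column of 22 mm diameter, 137 mm tall, with an arm at its top inwards over the plate's rim. Origin: on the plate's axis at bench level; its +x axis points to the column (172 mm out). It is clamped at a different place around the plate each time
- sample: weighted steel and brass sample, 42 mm diameter, 44 mm tall, loose on the plate inside the aluminium guide ring; origin: centre of its underside
- ring_center (a point): centre of the fixed guide ring at plate top height, between plate axis and crank, 228 mm from the crank's axis: 48 mm inside, 60 mm outside, rim 125 mm above the bench; its aluminium bracket stands 142 mm from the crank's axis and is 133 mm high
- bottle: white bottle, 64 mm diameter, 125 mm tall; origin: centre of its underside. A bystander, to be left where it is
- disc_a: spare steel sample disc standing on the bench, 44 mm diameter, 30 mm tall; origin: centre of its underside. A bystander, to be left where it is
- disc_b: second spare steel sample disc, 44 mm diameter, 30 mm tall; origin: centre of its underside. A bystander, to be left where it is
- brush: hand brush about 200 mm long lying on the bench beyond the machine; origin under its middle. A bystander, to be left where it is
- driver: screwdriver about 200 mm long lying on the bench to the right; origin under its middle. A bystander, to be left where it is
Mind the look-alikes: they are no part of the job. Leave any brown look-alike of the sample alone.

How it is judged:
On the way, in this order (a step that is already met when the one before it is completed fails the run):
1. the plate runs anticlockwise at 17 to 23 turns a minute for eight seconds on end (velocity of joint plate between 1.78 and 2.41 rad/s and horizontal distance between sample and ring_center below 0.012 m), for 7.8 s.
2. the plate has come to a stop with its lug under the pointer (horizontal distance between lug and pointer below 0.018 m and velocity of joint plate between -0.06 and 0.06 rad/s), for 0.4 s.
At the end, for the whole second after the job is handed in: the plate stands still (under 0.06 rad/s) with the lug within 18 mm of the pointer seen from above, the crank released, the sample in its guide ring (all of step 2 and horizontal distance between sample and ring_center below 0.012 m and contact force between machine and the fingers below 0.1 N); the robot touches nothing.
It fails at once if the plate runs faster than 30 turns a minute (velocity of joint plate above 3.14 rad/s).
It fails at once if the sample leaves its guide ring (horizontal distance between sample and ring_center above 0.02 m).
It fails at once if another thing on the bench is disturbed (moved more than 30 mm) (distance of any of bottle, disc_a, disc_b, brush, driver from where it was at the start of the episode above 0.03 m).
It also fails if it takes over 61 s, if anything falls off the work surface, if the arm or the gripper's body presses on something with over 40 N, if the wrist force passes 120 N, or if a joint passes its speed limit or range.

## Robot

A 6-joint arm with a two-finger parallel gripper is mounted at the origin on the work surface. World frame = base frame: x ahead of the robot, y to its left, z up, the work surface at z = 0. Lengths are in m, angles in rad, forces in N, time in s.
With the tool pointing down it reaches from about 0.25 to 0.725 m from the base axis. Payload 4 kg.
Tool frame: the origin (TCP) lies at the very end of the fingers, on their centre line; the grasp point (between the pads) lies 19 mm behind it; z points along the fingers, y is the line along which they close (so a half turn about z gives the same grasp; the last joint's range is limited). The gripper opens to 85 mm and grips with 20 to 120 N. Pads are 22 mm wide; open, the fingers measure 114 mm over their backs; the gripper's body (76 mm by 85 mm) begins 54 mm behind the grasp point. The pads swing forward as they close: fully open they stand 13 mm farther back than shut.
Start: joints at [1.337, 0.241, 0.005, 1.335, 0, 1.571], TCP at [0.116, 0.486, 0.231] pointing down, gripper open.
Joint ranges: [-2.72, 2.72], [-1.05, 1.87], [-1.09, 1.28], [-1.99, 2.15], [-1.42, 1.44], [-3.14, 3.14]. Speed limits (rad/s): [2.79, 2.79, 3.14, 3.14, 3.14, 3.14].

## Interface

Orientations are given as a unit quaternion [x, y, z, w].
In Python, from workcell import monitor, viewer, job gives the robot as it stands.
- The arm moves only by the tool arm_command, never from a script. Its argument "increments" is a list of rows, each an object of numbers: "dx", "dy", "dz": the shift along the tool's x, y, z in cm; "wx", "wy", "wz": the turn, a rotation vector about the tool's x, y, z in rad; "grip": the finger opening in cm, from 0 to 8.54. In form: [{"dx": .., "dy": .., "dz": .., "wx": .., "wy": .., "wz": .., "grip": ..}, ...]. A call has 1 to 10 rows; each row is the pose to reach, as a shift and turn from the pose commanded when the call began, along the tool's axes at that moment; what a row does not reach only later rows make up. A row lasts 1/10 s, in which the tool goes at most 50 mm and 8.59 degrees, less where a joint would pass 70% of its speed; a pose out of reach is approached as far as the arm can. A call with a gripper value outside its range is refused whole. The fingers move at their own pace and stop on an object; the grip force is fixed at half the most. Time passes only in rows, so rows that repeat a pose let the fingers close. It gives the time, the measured TCP pose, the force, the opening and the grip force at its end, in the units of the state.
- monitor.get_obs(): the state, without advancing time (a new reading comes with each control period).
- viewer.camera(name): name is "side" or "top"; returns (picture, depth): 384x512x3 uint8, red, green, blue; 384x512 float32, m along the optical axis (not along the pixel's ray), 0 where there is no reading.
- viewer.get_calibration(name): a dict with "fovy" (degrees; the focal length in pixels is half the picture's height over the tangent of half this angle, whatever the lens; pixels are square), "cx", "cy" (the principal point, pixels), "view" (4x4, takes a point from world to camera coordinates). Camera axes: x right, y up, looking along -z (the intrinsics and any distortion apply to the point x, -y, -z); pixel columns grow to the right and rows downward; lengths in m; the calibration is good to about 2 mm. A picture is of the moment at which its call begins. get_calibration takes no time and is no camera call.
- job.job_done(): hands the job in; it is judged then, once.
The state is a dict: "clock": time; "joint_pos": joint angles; "joint_vel": joint speeds; "tau": joint torques, N m; "eef_pos": TCP position; "tool_rot": TCP orientation; "ft_force": force on the tool from outside, world axes, zero at the start; "ft_torque": the same for the moment, N m; "grip_width": finger opening in m; "grasp_force": force on a finger pad.
Only numpy, scipy, OpenCV 4.12 (cv2) and the standard library are available. Lean on these libraries where they do the work, as an engineer would, in place of code of your own. Each camera call takes 0.05 s, during which the arm holds its last target. There are 200 camera calls.

## Working session

There is one attempt and no reset: what is moved stays moved. The work goes in short steps, Python scripts to look and compute and a tool call to move; the robot and the scene stay as the last step left them, time stands still between calls to the robot, and variables do not carry over. Pictures are saved under pics/ and viewed, at most 10 in all, crops included, and the job is handed in when it is done.

Besides the shell and the picture viewer there is one more tool, called after ">>>" as name(argument=value, ...) on one line, values as JSON. arm_command: Moves the arm, as the interface text tells. Its arguments: {"type":"object","properties":{"increments":{"type":"array","items":{"type":"object","properties":{"dx":{"type":"number"},"dy":{"type":"number"},"dz":{"type":"number"},"wx":{"type":"number"},"wy":{"type":"number"},"wz":{"type":"number"},"grip":{"type":"number"}}}}},"required":["increments"]}

```bash
ls; mkdir -p pics; python3 - <<'E'
from workcell import monitor, viewer, job
import cv2, numpy as np
o=monitor.get_obs()
for k,v in o.items(): print(k,np.round(v,3))
for n in("top","side"):
    p,d=viewer.camera(n); c=viewer.get_calibration(n); print(n,{k:(np.round(v,4).tolist()) if not isinstance(v,str) else v for k,v in c.items()})
    cv2.imwrite(f"pics/{n}0.png",p[:,:,::-1]); np.save(f"{n}0.npy",d)
E
```

```text
pics
clock 0.0
joint_pos [ 1.337  0.241  0.004  1.335 -0.     1.571]
joint_vel [-0.001  0.001 -0.001  0.001  0.001 -0.002]
tau [-0.0000e+00 -3.7232e+01  2.5241e+01  1.7000e-02 -0.0000e+00  0.0000e+00]
eef_pos [0.116 0.486 0.23 ]
tool_rot [ 0.117  0.993 -0.001 -0.   ]
ft_force [-0.168 -0.56  -0.223]
ft_torque [-0.024 -0.02  -0.067]
grasp_force 0.0
grip_width 0.085
top {'fovy': 45.1349, 'cx': 251.4369, 'cy': 193.762, 'view': [[0.0146, -0.9997, 0.0186, -0.1161], [0.9836, 0.0177, 0.1796, -0.5882], [-0.1799, 0.0156, 0.9836, -1.3175], [0.0, 0.0, 0.0, 1.0]]}
side {'fovy': 54.7613, 'cx': 256.4727, 'cy': 194.5253, 'view': [[-0.943, -0.3329, 0.0015, 0.5137], [0.2042, -0.5751, 0.7922, -0.2723], [-0.2628, 0.7473, 0.6103, -0.9708], [0.0, 0.0, 0.0, 1.0]]}
```

```bash
sleep 1; python3 -c "
import cv2
cv2.imwrite('pics/both.png',cv2.resize(cv2.imread('pics/top0.png'),(768,576)))"
```

```text
(no output)
```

View pics/both.png

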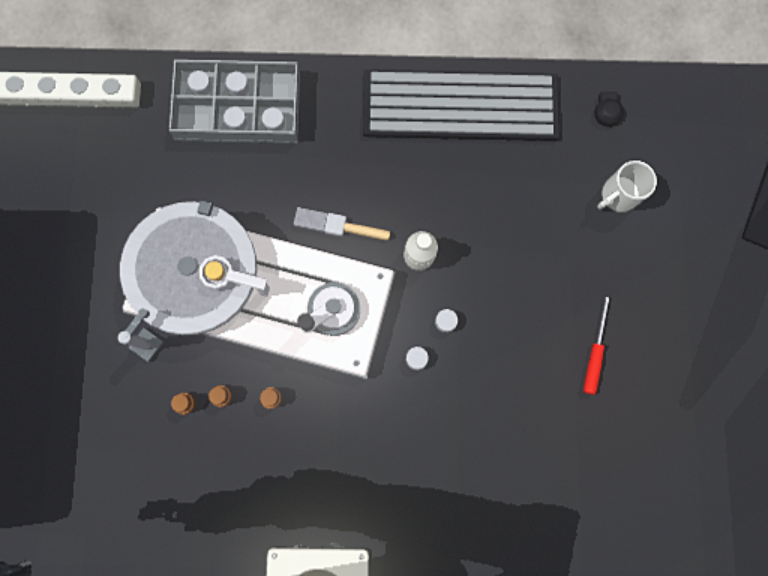

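View pics/side0.png

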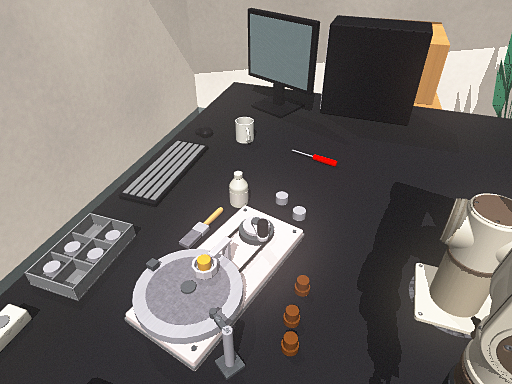

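The top view shows, in 1.5x pixels: plate centre (187,266), lug (205,208), pointer post (143,315), crank axis (334,306), black knob (306,322), sample inside the ring (213,271), and bottle (421,250). The brown look-alikes are at (182,403), (220,396) and (270,398). The side view agrees.

The only black upright knob on a crank is the one at (306,322). I'll measure it and enlarge it to confirm.

```bash
cat > h.py <<'E'
import numpy as np, cv2
from workcell import monitor, viewer, job
def cal(n):
    c=viewer.get_calibration(n); f=192/np.tan(np.radians(c["fovy"])/2); return f,c["cx"],c["cy"],np.array(c["view"])
def cloud(n,d):
    f,cx,cy,V=cal(n); v,u=np.mgrid[:384,:512]
    P=np.stack([(u-cx)/f*d,-(v-cy)/f*d,-d,np.ones_like(d)],-1)
    W=(P@np.linalg.inv(V).T)[...,:3]; W[d<=0]=np.nan; return W
def ray(n,u,v,z):
    f,cx,cy,V=cal(n); I=np.linalg.inv(V); r=I[:3,:3]@[(u-cx)/f,-(v-cy)/f,-1]; o=I[:3,3]
    return o+r*(z-o[2])/r[2]
def proj(n,p):
    f,cx,cy,V=cal(n); q=V@np.r_[p,1]; return cx+f*q[0]/-q[2], cy-f*q[1]/-q[2]
def circ(P):
    A=np.c_[2*P,np.ones(len(P))]; s=np.linalg.lstsq(A,(P**2).sum(1),rcond=None)[0]
    return s[:2],np.sqrt(s[2]+s[:2]@s[:2])
E
python3 - <<'E'
from h import *
for nm,u,v,z in [("platec",187,266,.096),("lug",205,208,.114),("ptrend",143,315,.137),("column",125,337,.137),("crankax",334,306,.1),("knob",306,321,.143),("sample",213,271,.14),("bottle",424,240,.125),("d1",446,320,.03),("d2",417,357,.03)]:
    print(nm,np.round(ray("top",u/1.5,v/1.5,z),3))
for n in("top","side"):
    W=cloud(n,np.load(n+"0.npy")); g=cv2.imread(f"pics/{n}0.png"); z=W[...,2]
    c0=ray("top",187/1.5,266/1.5,.096)[:2]
    r=np.linalg.norm(W[...,:2]-c0,axis=-1)
    m=(abs(z-.096)<.006)&(r<.16)
    mm=m.astype(np.uint8); mm=cv2.morphologyEx(mm,cv2.MORPH_OPEN,np.ones((3,3),np.uint8)); cs=max(cv2.findContours(mm,0,1)[0],key=cv2.contourArea)
    h=cv2.convexHull(cs)[:,0]; P=np.array([ray(n,a,b,.096)[:2] for a,b in h]); print(n,"plate",circ(P), np.nanmedian(z[m]))
    ck=ray("top",306/1.5,321/1.5,.143)[:2]
    m=(np.linalg.norm(W[...,:2]-ck,axis=-1)<.035)&(z>.125)&(z<.16); print("knobtop",m.sum(),W[m].mean(0),W[m].min(0),W[m].max(0))
    for nm,lo,hi,cc in(("lug",.106,.12,ray("top",205/1.5,208/1.5,.114)[:2]),("postarm",.11,.15,ray("top",143/1.5,315/1.5,.137)[:2])):
        m=(np.linalg.norm(W[...,:2]-cc,axis=-1)<.04)&(z>lo)&(z<hi); print(nm,m.sum(),W[m].mean(0),W[m].min(0),W[m].max(0))
t=cv2.imread("pics/top0.png")[125:260,70:260]; s=cv2.imread("pics/side0.png")[195:380,120:310]
cv2.imwrite("pics/crop.png",np.hstack([cv2.resize(t,(400,284)),cv2.resize(s,(292,284))]))
cv2.imwrite("pics/crop.png",cv2.resize(t,None,fx=4,fy=4,interpolation=cv2.INTER_CUBIC))
E
```

```text
platec [0.624 0.26  0.096]
lug [0.735 0.228 0.114]
ptrend [0.522 0.324 0.137]
column [0.481 0.353 0.137]
crankax [ 0.55  -0.024  0.1  ]
knob [0.515 0.024 0.143]
sample [0.606 0.2   0.14 ]
bottle [ 0.677 -0.193  0.125]
d1 [ 0.537 -0.246  0.03 ]
d2 [ 0.462 -0.188  0.03 ]
top plate (array([0.62449526, 0.25960713]), np.float64(0.12920209415991094)) 0.09722103092319423
knobtop 97 [0.51659877 0.02649757 0.14277921] [0.50277473 0.0133844  0.1262415 ] [0.5319947  0.04101974 0.14941006]
lug 73 [0.73688681 0.2298377  0.11413021] [0.72426328 0.21617235 0.10669782] [0.75217929 0.24388811 0.11904184]
postarm 118 [0.51246175 0.33352111 0.13658876] [0.4884444  0.31682403 0.12291544] [0.53557616 0.35357184 0.14548088]
side plate (array([0.62282699, 0.26535952]), np.float64(0.12899604476974638)) 0.09436059884466008
knobtop 104 [0.51604985 0.03565258 0.13710872] [0.50237932 0.01819057 0.12500713] [0.53128696 0.04606324 0.14472673]
lug 88 [0.73633836 0.23556296 0.11092446] [0.72347193 0.2217604  0.10610531] [0.75014373 0.24727886 0.11408594]
postarm 168 [0.51419409 0.33858168 0.13444039] [0.48924295 0.32039916 0.12121952] [0.5353934  0.35480251 0.13957228]
```

View pics/crop.png

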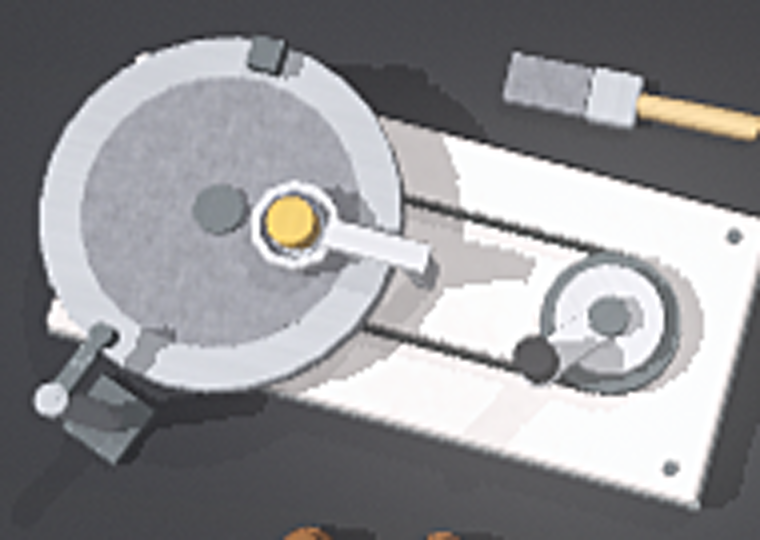

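The crop shows the black knob at crop (537,358), beside the crank hub at (612,317). The lug is at (267,55), the pointer end at (104,333), and the sample with its yellow top is inside the ring at (290,222). The brown look-alikes are off the machine, so I'll leave them alone.

Next I move over the knob and square the tool to the world axes.

>>> arm_command(increments=[{"dx":-4,"dy":-2.8,"wz":-0.117,"grip":8.5},{"dx":-8,"dy":-5.7,"wz":-0.234,"grip":8.5},{"dx":-12,"dy":-8.5,"wz":-0.234,"grip":8.5},{"dx":-16,"dy":-11.4,"wz":-0.234,"grip":8.5},{"dx":-20,"dy":-14.2,"wz":-0.234,"grip":8.5},{"dx":-24,"dy":-17.1,"wz":-0.234,"grip":8.5},{"dx":-28,"dy":-19.9,"wz":-0.234,"grip":8.5},{"dx":-32,"dy":-22.8,"wz":-0.234,"grip":8.5},{"dx":-36,"dy":-25.6,"wz":-0.234,"grip":8.5},{"dx":-40,"dy":-28.5,"wz":-0.234,"grip":8.5}])

```text
validation failed for argument at $.in...
```

>>> arm_command(increments=[{"dx":-4.0,"dy":-2.8,"dz":0.0,"wx":0.0,"wy":0.0,"wz":-0.117,"grip":8.5},{"dx":-8.0,"dy":-5.7,"dz":0.0,"wx":0.0,"wy":0.0,"wz":-0.234,"grip":8.5}])

```text
clock: 0.3
eef_pos: [0.1804, 0.4119, 0.2304]
tool_rot: [-0.004, 1.0, -0.001, -0.0]
ft_force: [1.2, 0.2, 0.7]
grip_width: 0.0848
grasp_force: 0.0
```

>>> arm_command(increments=[{"dx":-3.0,"dy":-3.5,"dz":0.0,"wx":0.0,"wy":0.0,"wz":0.0,"grip":8.5},{"dx":-6.0,"dy":-7.0,"dz":0.0,"wx":0.0,"wy":0.0,"wz":0.0,"grip":8.5},{"dx":-9.0,"dy":-10.5,"dz":0.0,"wx":0.0,"wy":0.0,"wz":0.0,"grip":8.5},{"dx":-12.0,"dy":-14.0,"dz":0.0,"wx":0.0,"wy":0.0,"wz":0.0,"grip":8.5},{"dx":-15.5,"dy":-17.5,"dz":0.0,"wx":0.0,"wy":0.0,"wz":0.0,"grip":8.5},{"dx":-19.0,"dy":-21.5,"dz":0.0,"wx":0.0,"wy":0.0,"wz":0.0,"grip":8.5},{"dx":-22.5,"dy":-25.5,"dz":0.0,"wx":0.0,"wy":0.0,"wz":0.0,"grip":8.5},{"dx":-26.0,"dy":-29.5,"dz":0.0,"wx":0.0,"wy":0.0,"wz":0.0,"grip":8.5},{"dx":-30.0,"dy":-34.0,"dz":0.0,"wx":0.0,"wy":0.0,"wz":0.0,"grip":8.5},{"dx":-33.5,"dy":-38.4,"dz":0.0,"wx":0.0,"wy":0.0,"wz":0.0,"grip":8.5}])

```text
clock: 1.3
eef_pos: [0.5, 0.0467, 0.2309]
tool_rot: [0.0, 1.0, 0.0, -0.0]
ft_force: [0.6, 1.6, 1.2]
grip_width: 0.0853
grasp_force: 0.0
```

```bash
python3 - <<'E'
from h import *
o=monitor.get_obs(); print(o["clock"],o["eef_pos"],o["joint_pos"])
out=[]
for n in("top","side"):
    p,d=viewer.camera(n); W=cloud(n,d); np.save(n+"1.npy",d)
    u,v=map(int,proj(n,o["eef_pos"])); print(n,u,v)
    q=p[:,:,::-1].copy(); cv2.circle(q,(u,v),1,(0,0,255),-1); a,b=max(u-60,0),max(v-70,0)
    out.append(cv2.resize(q[b:b+140,a:a+120],(390,455)))
cv2.imwrite("pics/g1.png",np.hstack(out))
E
```

```text
1.3 [0.50004594 0.04665345 0.23093496] [9.28600482e-02 2.45497866e-01 1.04466970e-02 1.33617556e+00
 2.79610388e-04 9.29241265e-02]
top 192 214
side 267 200
```

View pics/g1.png

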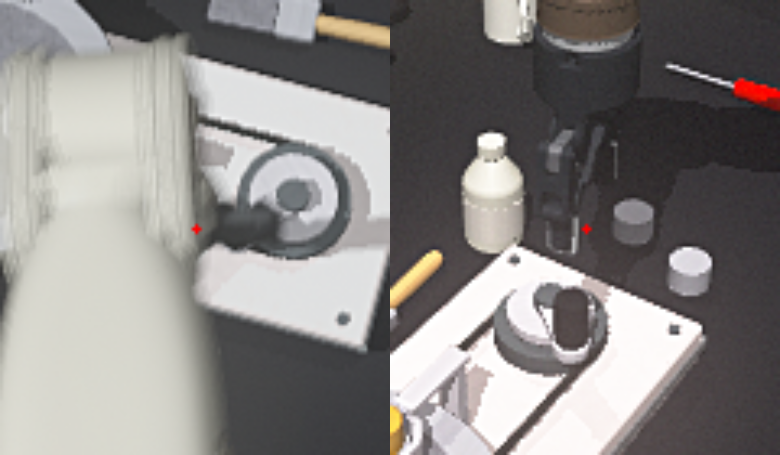

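The arm was still moving in those pictures: the top view has it over the knob, and the side view has the fingers at crop (575,245). I'll retake the side view with the arm at rest and compare against projected fingertip and knob positions.

```bash
python3 - <<'E'
from h import *
o=monitor.get_obs(); e=np.array(o["eef_pos"]); print(o["clock"],e)
n="side"; p,d=viewer.camera(n); q=p[:,:,::-1].copy()
q=cv2.resize(q[110:260,190:340],None,fx=4,fy=4,interpolation=cv2.INTER_NEAREST)
def mark(P,c):
    u,v=proj(n,P); cv2.circle(q,(int((u-190+.5)*4),int((v-110+.5)*4)),3,c,-1)
for s in(-1,1): mark(e+[0,s*.0425,.013],(0,0,255)); mark(e+[0,s*.057,.013],(255,0,255))
mark(e+[0,0,0],(0,255,255)); mark([.516,.026,.143],(0,255,0)); mark([.55,-.024,.098],(255,128,0))
cv2.imwrite("pics/g2.png",q)
E
```

```text
1.4 [0.50201545 0.0439212  0.23023423]
```

View pics/g2.png

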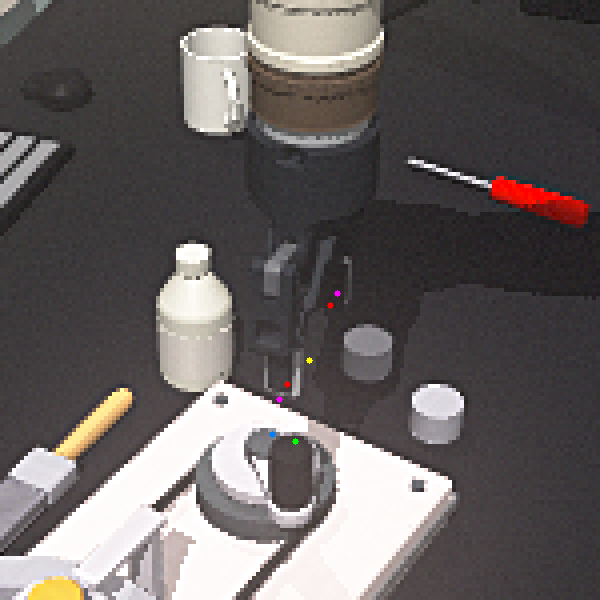

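The side view shows the finger tips about 1 px from their projection, and the knob top at (293,443) on its marker. The top-camera knob estimate of (0.516, 0.026) is good, and the arm rests at (0.502, 0.044). I align and descend.

>>> arm_command(increments=[{"dx":-0.7,"dy":-0.9,"dz":0.0,"wx":0.0,"wy":0.0,"wz":0.0,"grip":8.5},{"dx":-1.4,"dy":-1.8,"dz":1.0,"wx":0.0,"wy":0.0,"wz":0.0,"grip":8.5},{"dx":-1.4,"dy":-1.8,"dz":4.0,"wx":0.0,"wy":0.0,"wz":0.0,"grip":8.5},{"dx":-1.4,"dy":-1.8,"dz":7.0,"wx":0.0,"wy":0.0,"wz":0.0,"grip":8.5},{"dx":-1.4,"dy":-1.8,"dz":10.0,"wx":0.0,"wy":0.0,"wz":0.0,"grip":8.5},{"dx":-1.4,"dy":-1.8,"dz":12.0,"wx":0.0,"wy":0.0,"wz":0.0,"grip":8.5},{"dx":-1.4,"dy":-1.8,"dz":12.6,"wx":0.0,"wy":0.0,"wz":0.0,"grip":8.5},{"dx":-1.4,"dy":-1.8,"dz":12.6,"wx":0.0,"wy":0.0,"wz":0.0,"grip":8.5}])

```text
clock: 2.25
eef_pos: [0.5122, 0.0309, 0.1043]
tool_rot: [-0.001, 1.0, -0.0, -0.001]
ft_force: [-0.1, -0.9, 0.7]
grip_width: 0.0845
grasp_force: 0.0
```

>>> arm_command(increments=[{"dx":-0.4,"dy":-0.4,"dz":0.0,"wx":0.0,"wy":0.0,"wz":0.0,"grip":5.0},{"dx":-0.4,"dy":-0.4,"dz":0.0,"wx":0.0,"wy":0.0,"wz":0.0,"grip":2.5},{"dx":-0.4,"dy":-0.4,"dz":0.0,"wx":0.0,"wy":0.0,"wz":0.0,"grip":2.5},{"dx":-0.4,"dy":-0.4,"dz":0.0,"wx":0.0,"wy":0.0,"wz":0.0,"grip":2.5},{"dx":-0.4,"dy":-0.4,"dz":0.0,"wx":0.0,"wy":0.0,"wz":0.0,"grip":2.5}])

```text
clock: 2.75
eef_pos: [0.5177, 0.0269, 0.1064]
tool_rot: [-0.0, 1.0, 0.0, 0.001]
ft_force: [-1.2, 2.1, 3.9]
grip_width: 0.0289
grasp_force: 58.9
```

Gripped: opening 28.9 mm at 59 N. Next is a helper that reads the lug angle and plans circle rows.

```bash
cat > run.py <<'E'
# usage: run.py photo(0/1) n v0 v1 [n v0 v1 ...] : rows of n steps ramping crank speed v0->v1 rad/s
import sys, json, os
from h import *
R=6.0; CEN={"top":(.6245,.2596),"side":(.6228,.2654)}
S=json.load(open("st.json")) if os.path.exists("st.json") else {"th":2.143,"hist":[]}
def lug(n):
    p,d=viewer.camera(n); W=cloud(n,d); q=W[...,:2]-CEN[n]; r=np.hypot(q[...,0],q[...,1])
    zo={"top":0,"side":-.002}[n]
    m=(r>.098)&(r<.135)&(W[...,2]>.107+zo)&(W[...,2]<.12+zo)&(p.max(-1)<140)
    k,lab,st,ce=cv2.connectedComponentsWithStats(m.astype(np.uint8))
    if k<2: return None,0,None
    i=1+np.argmax(st[1:,4]); c=q[lab==i].mean(0); return np.arctan2(c[1],c[0]),st[i,4],np.hypot(*c)
a=sys.argv[1:]; o=monitor.get_obs()
print("t",o["clock"],"eef",np.round(o["eef_pos"],4),"F",np.round(o["ft_force"],1))
C=np.array([.5502,-.0235]); e=np.array(o["eef_pos"])[:2]-C
print("crank meas ang",round(np.arctan2(e[1],e[0]),3),"r",round(np.hypot(*e),4),"cmd",round((S["th"]+np.pi)%(2*np.pi)-np.pi,3))
for n in {"0":(),"1":("top",),"2":("top","side"),"3":("side",)}[a[0]]:
    t=monitor.get_obs()["clock"]; g,c,r=lug(n)
    if g is None: print(n,"no lug"); continue
    print(n,"lug deg",round(np.degrees(g),1),"px",c,"r",round(r,3),end=" ")
    for T,G in S["hist"][-2:]: print("| dt",round(t-T,2),"w",round((g-G)%(2*np.pi)/max(t-T,.01),3),end=" ")
    print(); 
    if c>35: S["hist"].append([t,float(g)])
v=a[1:]
while v:
    n,v0,v1=int(v[0]),float(v[1]),float(v[2]); v=v[3:]; t0=S["th"]; rows=[]
    for i in range(n):
        S["th"]+=.1*(v0+(v1-v0)*(i+1)/n)
        rows.append((round(-R*(np.cos(S["th"])-np.cos(t0)),2),round(R*(np.sin(S["th"])-np.sin(t0)),2)))
    print(rows)
json.dump(S,open("st.json","w"))
E
python3 run.py 2 10 0 3
```

```text
t 2.75 eef [0.5177 0.0269 0.1064] F [-1.2  2.1  3.9]
crank meas ang 2.144 r 0.0599 cmd 2.143
top lug deg -14.8 px 67 r 0.116 
side lug deg -14.5 px 87 r 0.118 | dt 0.05 w 0.079 
[(np.float64(0.15), np.float64(-0.1)), (np.float64(0.44), np.float64(-0.31)), (np.float64(0.85), np.float64(-0.66)), (np.float64(1.35), np.float64(-1.19)), (np.float64(1.87), np.float64(-1.92)), (np.float64(2.35), np.float64(-2.88)), (np.float64(2.68), np.float64(-4.1)), (np.float64(2.73), np.float64(-5.53)), (np.float64(2.38), np.float64(-7.11)), (np.float64(1.52), np.float64(-8.68))]
```

>>> arm_command(increments=[{"dx":0.15,"dy":-0.1,"dz":0,"wx":0,"wy":0,"wz":0,"grip":2.5},{"dx":0.44,"dy":-0.31,"dz":0,"wx":0,"wy":0,"wz":0,"grip":2.5},{"dx":0.85,"dy":-0.66,"dz":0,"wx":0,"wy":0,"wz":0,"grip":2.5},{"dx":1.35,"dy":-1.19,"dz":0,"wx":0,"wy":0,"wz":0,"grip":2.5},{"dx":1.87,"dy":-1.92,"dz":0,"wx":0,"wy":0,"wz":0,"grip":2.5},{"dx":2.35,"dy":-2.88,"dz":0,"wx":0,"wy":0,"wz":0,"grip":2.5},{"dx":2.68,"dy":-4.1,"dz":0,"wx":0,"wy":0,"wz":0,"grip":2.5},{"dx":2.73,"dy":-5.53,"dz":0,"wx":0,"wy":0,"wz":0,"grip":2.5},{"dx":2.38,"dy":-7.11,"dz":0,"wx":0,"wy":0,"wz":0,"grip":2.5},{"dx":1.52,"dy":-8.68,"dz":0,"wx":0,"wy":0,"wz":0,"grip":2.5}])

```text
clock: 3.85
eef_pos: [0.5069, -0.0578, 0.1064]
tool_rot: [-0.001, 1.0, 0.004, 0.005]
ft_force: [15.4, 16.5, -3.1]
grip_width: 0.0289
grasp_force: 60.5
```

```bash
sed -i 's/rows.append((round(\(.*\),2),round(\(.*\),2)))/rows.append((float(round(\1,2)),float(round(\2,2))))/' run.py; python3 run.py 1 10 2.8 2.8
```

```text
t 3.85 eef [ 0.5069 -0.0578  0.1064] F [15.4 16.5 -3.1]
crank meas ang -2.472 r 0.0552 cmd -2.49
top lug deg 5.1 px 70 r 0.116 | dt 1.1 w 0.315 | dt 1.05 w 0.326 
[(-1.19, -1.18), (-2.66, -1.98), (-4.3, -2.34), (-5.97, -2.24), (-7.55, -1.68), (-8.91, -0.71), (-9.95, 0.6), (-10.58, 2.15), (-10.77, 3.82), (-10.49, 5.47)]
```

Radial force points inward: the circle centre is about 5 mm off. I correct the centre and track the commanded position.

```bash
python3 - <<'E'
s=open('run.py').read()
s=s.replace('C=np.array([.5502,-.0235])','C=np.array(S["C"])')
s=s.replace('t0=S["th"]; rows=[]','rows=[]; c0=np.array(S["cmd"])')
i=s.index('        rows.append'); j=s.index('    print(rows)')
s=s[:i]+'''        q=C+R/100*np.array([np.cos(S["th"]),np.sin(S["th"])]); d=np.round(100*(q-c0),2)
        rows.append((float(-d[0]),float(d[1])))
    S["cmd"]=[c0[0]-rows[-1][0]/100,c0[1]+rows[-1][1]/100]
'''+s[j:]
open('run.py','w').write(s)
import json
S=json.load(open('st.json')); S["th"]=-2.49; S["C"]=[.5541,-.0208]; S["cmd"]=[.5025,-.0599]; json.dump(S,open('st.json','w'))
E
python3 run.py 0 10 2.8 2.8
```

```text
t 3.9 eef [ 0.509  -0.0598  0.1064] F [14.   7.5 -3.5]
crank meas ang -2.429 r 0.0596 cmd -2.49
[(-1.58, -0.91), (-3.05, -1.71), (-4.69, -2.07), (-6.36, -1.97), (-7.93, -1.41), (-9.3, -0.44), (-10.34, 0.88), (-10.97, 2.43), (-11.16, 4.09), (-10.87, 5.74)]
```

>>> arm_command(increments=[{"dx":-1.58,"dy":-0.91,"dz":0,"wx":0,"wy":0,"wz":0,"grip":2.5},{"dx":-3.05,"dy":-1.71,"dz":0,"wx":0,"wy":0,"wz":0,"grip":2.5},{"dx":-4.69,"dy":-2.07,"dz":0,"wx":0,"wy":0,"wz":0,"grip":2.5},{"dx":-6.36,"dy":-1.97,"dz":0,"wx":0,"wy":0,"wz":0,"grip":2.5},{"dx":-7.93,"dy":-1.41,"dz":0,"wx":0,"wy":0,"wz":0,"grip":2.5},{"dx":-9.3,"dy":-0.44,"dz":0,"wx":0,"wy":0,"wz":0,"grip":2.5},{"dx":-10.34,"dy":0.88,"dz":0,"wx":0,"wy":0,"wz":0,"grip":2.5},{"dx":-10.97,"dy":2.43,"dz":0,"wx":0,"wy":0,"wz":0,"grip":2.5},{"dx":-11.16,"dy":4.09,"dz":0,"wx":0,"wy":0,"wz":0,"grip":2.5},{"dx":-10.87,"dy":5.74,"dz":0,"wx":0,"wy":0,"wz":0,"grip":2.5}])

```text
clock: 4.9
eef_pos: [0.6125, -0.004, 0.1064]
tool_rot: [0.001, 1.0, -0.001, 0.002]
ft_force: [2.0, -1.4, 6.8]
grip_width: 0.029
grasp_force: 61.3
```

```bash
python3 run.py 1 10 2.9 2.9
```

```text
t 4.9 eef [ 0.6125 -0.004   0.1064] F [ 2.  -1.4  6.8]
crank meas ang 0.28 r 0.0608 cmd 0.31
top lug deg 73.4 px 70 r 0.116 | dt 2.1 w 0.731 | dt 1.05 w 1.136 
[(0.76, 1.56), (1.93, 2.83), (3.42, 3.72), (5.11, 4.14), (6.84, 4.06), (8.48, 3.49), (9.88, 2.48), (10.94, 1.11), (11.56, -0.51), (11.7, -2.24)]
```

>>> arm_command(increments=[{"dx":0.76,"dy":1.56,"dz":0,"wx":0,"wy":0,"wz":0,"grip":2.5},{"dx":1.93,"dy":2.83,"dz":0,"wx":0,"wy":0,"wz":0,"grip":2.5},{"dx":3.42,"dy":3.72,"dz":0,"wx":0,"wy":0,"wz":0,"grip":2.5},{"dx":5.11,"dy":4.14,"dz":0,"wx":0,"wy":0,"wz":0,"grip":2.5},{"dx":6.84,"dy":4.06,"dz":0,"wx":0,"wy":0,"wz":0,"grip":2.5},{"dx":8.48,"dy":3.49,"dz":0,"wx":0,"wy":0,"wz":0,"grip":2.5},{"dx":9.88,"dy":2.48,"dz":0,"wx":0,"wy":0,"wz":0,"grip":2.5},{"dx":10.94,"dy":1.11,"dz":0,"wx":0,"wy":0,"wz":0,"grip":2.5},{"dx":11.56,"dy":-0.51,"dz":0,"wx":0,"wy":0,"wz":0,"grip":2.5},{"dx":11.7,"dy":-2.24,"dz":0,"wx":0,"wy":0,"wz":0,"grip":2.5}])

```text
clock: 5.95
eef_pos: [0.4947, -0.0257, 0.1064]
tool_rot: [-0.0, 1.0, 0.0, 0.002]
ft_force: [8.9, 3.3, 0.5]
grip_width: 0.0288
grasp_force: 60.7
```

```bash
cat > fit.py <<'E'
import json,numpy as np
from scipy.optimize import least_squares
# crank segments: (t, speed) piecewise; 
import sys
seg=eval(open("seg.txt").read())
H=json.load(open("st.json"))["hist"]; T=np.array([h[0] for h in H]); G=np.unwrap([h[1] for h in H])
G=[H[0][1]]
for h in H[1:]: G.append(G[-1]+((h[1]-G[-1]+.1)%(2*np.pi))-.1)
def sim(J,D,dt=.005,tend=None):
    t=2.75;w=0;g=H[0][1];out=[];i=0;tt=tend or T[-1]+1e-6;res=np.zeros(len(T)); ti=0; ws=np.zeros(len(T))
    while ti<len(T):
        if t>=T[ti]-1e-9: res[ti]=g; ws[ti]=w; ti+=1; continue
        wc=0
        for a,b,v0,v1 in seg:
            if a<=t-.03<b: wc=v0+(v1-v0)*(t-.03-a)/(b-a)
        tq=.12*(wc-w)
        if w<=1e-4 and tq<D: w=0
        else: w+=dt*(tq-D-.008*w)/J; w=max(w,0)
        g+=w*dt; t+=dt
    return res,ws
s=least_squares(lambda p:sim(*p)[0]-G,[.085,.11],x_scale=[.02,.05],diff_step=.02,bounds=([.05,.04],[.12,.25]))
r,ws=sim(*s.x); print("J,D",s.x,"res",np.round(r-G,3),"w",np.round(ws,2)); J,D=s.x
print("crank speed for 2.09:",2.09+(D+.008*2.09)/.12)
E
echo '[(2.85,3.85,0,3.1),(3.9,4.9,2.8,2.8),(4.95,5.95,2.9,2.9)]'>seg.txt
python3 run.py 1; python3 fit.py
```

```text
t 5.95 eef [ 0.4947 -0.0257  0.1064] F [8.9 3.3 0.5]
crank meas ang -3.06 r 0.0596 cmd -3.073
top lug deg 167.3 px 73 r 0.117 | dt 2.1 w 1.348 | dt 1.05 w 1.561 
J,D [0.05       0.12697991] res [ 0.    -0.004 -0.13   0.021  0.006] w [0.   0.   0.92 1.56 1.69]
crank speed for 2.09: 3.2874992162969723
```

```bash
python3 run.py 0 10 3.3 3.3 10 3.3 3.3
```

```text
t 6.0 eef [ 0.4952 -0.0285  0.1064] F [ 3.6 -4.2  4.4]
crank meas ang -3.012 r 0.0594 cmd -3.073
[(-0.46, -1.92), (-1.51, -3.58), (-3.05, -4.82), (-4.9, -5.49), (-6.87, -5.52), (-8.75, -4.92), (-10.33, -3.74), (-11.44, -2.11), (-11.96, -0.21), (-11.84, 1.76)]
[(0.76, 1.82), (2.06, 3.3), (3.77, 4.28), (5.71, 4.65), (7.66, 4.37), (9.41, 3.48), (10.79, 2.06), (11.62, 0.28), (11.84, -1.68), (11.41, -3.6)]
```

>>> arm_command(increments=[{"dx":-0.46,"dy":-1.92,"dz":0,"wx":0,"wy":0,"wz":0,"grip":2.5},{"dx":-1.51,"dy":-3.58,"dz":0,"wx":0,"wy":0,"wz":0,"grip":2.5},{"dx":-3.05,"dy":-4.82,"dz":0,"wx":0,"wy":0,"wz":0,"grip":2.5},{"dx":-4.9,"dy":-5.49,"dz":0,"wx":0,"wy":0,"wz":0,"grip":2.5},{"dx":-6.87,"dy":-5.52,"dz":0,"wx":0,"wy":0,"wz":0,"grip":2.5},{"dx":-8.75,"dy":-4.92,"dz":0,"wx":0,"wy":0,"wz":0,"grip":2.5},{"dx":-10.33,"dy":-3.74,"dz":0,"wx":0,"wy":0,"wz":0,"grip":2.5},{"dx":-11.44,"dy":-2.11,"dz":0,"wx":0,"wy":0,"wz":0,"grip":2.5},{"dx":-11.96,"dy":-0.21,"dz":0,"wx":0,"wy":0,"wz":0,"grip":2.5},{"dx":-11.84,"dy":1.76,"dz":0,"wx":0,"wy":0,"wz":0,"grip":2.5}])

```text
clock: 7.0
eef_pos: [0.6137, -0.0089, 0.1064]
tool_rot: [0.001, 1.0, -0.001, 0.002]
ft_force: [0.1, -2.4, 8.8]
grip_width: 0.0286
grasp_force: 61.5
```

>>> arm_command(increments=[{"dx":0.76,"dy":1.82,"dz":0,"wx":0,"wy":0,"wz":0,"grip":2.5},{"dx":2.06,"dy":3.3,"dz":0,"wx":0,"wy":0,"wz":0,"grip":2.5},{"dx":3.77,"dy":4.28,"dz":0,"wx":0,"wy":0,"wz":0,"grip":2.5},{"dx":5.71,"dy":4.65,"dz":0,"wx":0,"wy":0,"wz":0,"grip":2.5},{"dx":7.66,"dy":4.37,"dz":0,"wx":0,"wy":0,"wz":0,"grip":2.5},{"dx":9.41,"dy":3.48,"dz":0,"wx":0,"wy":0,"wz":0,"grip":2.5},{"dx":10.79,"dy":2.06,"dz":0,"wx":0,"wy":0,"wz":0,"grip":2.5},{"dx":11.62,"dy":0.28,"dz":0,"wx":0,"wy":0,"wz":0,"grip":2.5},{"dx":11.84,"dy":-1.68,"dz":0,"wx":0,"wy":0,"wz":0,"grip":2.5},{"dx":11.41,"dy":-3.6,"dz":0,"wx":0,"wy":0,"wz":0,"grip":2.5}])

```text
clock: 8.0
eef_pos: [0.4991, -0.0438, 0.1064]
tool_rot: [-0.0, 1.0, 0.001, 0.002]
ft_force: [8.8, 6.7, -0.3]
grip_width: 0.0285
grasp_force: 60.7
```

```bash
echo '[(2.85,3.85,0,3.1),(3.9,4.9,2.8,2.8),(4.95,5.95,2.9,2.9),(6,8,3.3,3.3)]'>seg.txt
python3 run.py 1 ; python3 fit.py;  python3 run.py 0 10 3.4 3.3 10 3.3 3.3
```

```text
t 8.0 eef [ 0.4991 -0.0438  0.1064] F [ 8.8  6.7 -0.3]
crank meas ang -2.745 r 0.0596 cmd -2.756
top lug deg 35.7 px 63 r 0.116 | dt 3.1 w 1.815 | dt 2.05 w 1.945 
J,D [0.05      0.1270302] res [ 0.    -0.004 -0.131  0.02   0.005  0.001] w [0.   0.   0.92 1.56 1.69 2.1 ]
crank speed for 2.09: 3.2879183438517687
t 8.05 eef [ 0.5009 -0.0468  0.1064] F [ 5.6 -3.3  2.5]
crank meas ang -2.687 r 0.0593 cmd -2.756
[(-1.07, -1.73), (-2.64, -2.99), (-4.54, -3.66), (-6.54, -3.67), (-8.43, -3.02), (-10.0, -1.78), (-11.08, -0.11), (-11.54, 1.82), (-11.36, 3.78), (-10.55, 5.58)]
[(1.35, 1.44), (3.09, 2.36), (5.04, 2.67), (6.98, 2.33), (8.71, 1.38), (10.03, -0.08), (10.81, -1.89), (10.97, -3.85), (10.48, -5.76), (9.39, -7.41)]
```

Model says 2.1 rad/s at a crank speed of 3.3. Each photo's hold dips the speed, so I run 10 s with no pictures.

>>> arm_command(increments=[{"dx":-1.07,"dy":-1.73,"dz":0,"wx":0,"wy":0,"wz":0,"grip":2.5},{"dx":-2.64,"dy":-2.99,"dz":0,"wx":0,"wy":0,"wz":0,"grip":2.5},{"dx":-4.54,"dy":-3.66,"dz":0,"wx":0,"wy":0,"wz":0,"grip":2.5},{"dx":-6.54,"dy":-3.67,"dz":0,"wx":0,"wy":0,"wz":0,"grip":2.5},{"dx":-8.43,"dy":-3.02,"dz":0,"wx":0,"wy":0,"wz":0,"grip":2.5},{"dx":-10.0,"dy":-1.78,"dz":0,"wx":0,"wy":0,"wz":0,"grip":2.5},{"dx":-11.08,"dy":-0.11,"dz":0,"wx":0,"wy":0,"wz":0,"grip":2.5},{"dx":-11.54,"dy":1.82,"dz":0,"wx":0,"wy":0,"wz":0,"grip":2.5},{"dx":-11.36,"dy":3.78,"dz":0,"wx":0,"wy":0,"wz":0,"grip":2.5},{"dx":-10.55,"dy":5.58,"dz":0,"wx":0,"wy":0,"wz":0,"grip":2.5}])

```text
clock: 9.05
eef_pos: [0.6056, 0.0117, 0.1064]
tool_rot: [0.0, 1.0, -0.001, 0.002]
ft_force: [1.9, -1.6, 7.1]
grip_width: 0.0287
grasp_force: 61.4
```

>>> arm_command(increments=[{"dx":1.35,"dy":1.44,"dz":0,"wx":0,"wy":0,"wz":0,"grip":2.5},{"dx":3.09,"dy":2.36,"dz":0,"wx":0,"wy":0,"wz":0,"grip":2.5},{"dx":5.04,"dy":2.67,"dz":0,"wx":0,"wy":0,"wz":0,"grip":2.5},{"dx":6.98,"dy":2.33,"dz":0,"wx":0,"wy":0,"wz":0,"grip":2.5},{"dx":8.71,"dy":1.38,"dz":0,"wx":0,"wy":0,"wz":0,"grip":2.5},{"dx":10.03,"dy":-0.08,"dz":0,"wx":0,"wy":0,"wz":0,"grip":2.5},{"dx":10.81,"dy":-1.89,"dz":0,"wx":0,"wy":0,"wz":0,"grip":2.5},{"dx":10.97,"dy":-3.85,"dz":0,"wx":0,"wy":0,"wz":0,"grip":2.5},{"dx":10.48,"dy":-5.76,"dz":0,"wx":0,"wy":0,"wz":0,"grip":2.5},{"dx":9.39,"dy":-7.41,"dz":0,"wx":0,"wy":0,"wz":0,"grip":2.5}])

```text
clock: 10.05
eef_pos: [0.5107, -0.0617, 0.1064]
tool_rot: [-0.0, 1.0, 0.002, 0.002]
ft_force: [8.0, 9.9, 2.6]
grip_width: 0.0288
grasp_force: 61.0
```

```bash
python3 run.py 0 10 3.3 3.3 10 3.3 3.3 10 3.3 3.3  10 3.3 3.3 10 3.3 3.3  10 3.3 3.3 10 3.3 3.3 10 3.3 3.3
```

```text
t 10.05 eef [ 0.5107 -0.0617  0.1064] F [8.  9.9 2.6]
crank meas ang -2.385 r 0.0596 cmd -2.395
[(-1.56, -1.2), (-3.42, -1.84), (-5.39, -1.84), (-7.26, -1.2), (-8.81, 0.01), (-9.89, 1.66), (-10.38, 3.57), (-10.22, 5.54), (-9.43, 7.35), (-8.1, 8.8)]
[(1.73, 0.95), (3.67, 1.28), (5.61, 0.97), (7.35, 0.04), (8.7, -1.4), (9.5, -3.2), (9.68, -5.16), (9.22, -7.08), (8.16, -8.74), (6.61, -9.97)]
[(-1.85, -0.66), (-3.82, -0.68), (-5.7, -0.06), (-7.27, 1.13), (-8.37, 2.76), (-8.88, 4.66), (-8.75, 6.63), (-7.99, 8.45), (-6.68, 9.92), (-4.96, 10.89)]
[(1.94, 0.36), (3.89, 0.07), (5.64, -0.83), (7.0, -2.26), (7.83, -4.04), (8.04, -6.0), (7.6, -7.92), (6.56, -9.6), (5.03, -10.85), (3.18, -11.53)]
[(-1.97, -0.05), (-3.85, 0.54), (-5.43, 1.71), (-6.56, 3.33), (-7.09, 5.23), (-6.99, 7.19), (-6.25, 9.02), (-4.96, 10.51), (-3.25, 11.5), (-1.32, 11.89)]
[(1.95, -0.26), (3.72, -1.15), (5.1, -2.55), (5.95, -4.33), (6.18, -6.28), (5.77, -8.21), (4.75, -9.9), (3.24, -11.17), (1.4, -11.88), (-0.57, -11.95)]
[(-1.89, 0.56), (-3.49, 1.71), (-4.63, 3.32), (-5.19, 5.21), (-5.11, 7.18), (-4.4, 9.01), (-3.13, 10.52), (-1.44, 11.53), (0.49, 11.94), (2.45, 11.71)]
[(1.77, -0.86), (3.17, -2.25), (4.05, -4.01), (4.31, -5.97), (3.92, -7.9), (2.92, -9.6), (1.43, -10.89), (-0.4, -11.62), (-2.37, -11.72), (-4.26, -11.18)]
```

>>> arm_command(increments=[{"dx":-1.56,"dy":-1.2,"dz":0,"wx":0,"wy":0,"wz":0,"grip":2.5},{"dx":-3.42,"dy":-1.84,"dz":0,"wx":0,"wy":0,"wz":0,"grip":2.5},{"dx":-5.39,"dy":-1.84,"dz":0,"wx":0,"wy":0,"wz":0,"grip":2.5},{"dx":-7.26,"dy":-1.2,"dz":0,"wx":0,"wy":0,"wz":0,"grip":2.5},{"dx":-8.81,"dy":0.01,"dz":0,"wx":0,"wy":0,"wz":0,"grip":2.5},{"dx":-9.89,"dy":1.66,"dz":0,"wx":0,"wy":0,"wz":0,"grip":2.5},{"dx":-10.38,"dy":3.57,"dz":0,"wx":0,"wy":0,"wz":0,"grip":2.5},{"dx":-10.22,"dy":5.54,"dz":0,"wx":0,"wy":0,"wz":0,"grip":2.5},{"dx":-9.43,"dy":7.35,"dz":0,"wx":0,"wy":0,"wz":0,"grip":2.5},{"dx":-8.1,"dy":8.8,"dz":0,"wx":0,"wy":0,"wz":0,"grip":2.5}])

```text
clock: 11.05
eef_pos: [0.5925, 0.0263, 0.1064]
tool_rot: [-0.0, 1.0, -0.0, 0.002]
ft_force: [2.7, -0.4, 7.4]
grip_width: 0.0288
grasp_force: 61.4
```

>>> arm_command(increments=[{"dx":1.73,"dy":0.95,"dz":0,"wx":0,"wy":0,"wz":0,"grip":2.5},{"dx":3.67,"dy":1.28,"dz":0,"wx":0,"wy":0,"wz":0,"grip":2.5},{"dx":5.61,"dy":0.97,"dz":0,"wx":0,"wy":0,"wz":0,"grip":2.5},{"dx":7.35,"dy":0.04,"dz":0,"wx":0,"wy":0,"wz":0,"grip":2.5},{"dx":8.7,"dy":-1.4,"dz":0,"wx":0,"wy":0,"wz":0,"grip":2.5},{"dx":9.5,"dy":-3.2,"dz":0,"wx":0,"wy":0,"wz":0,"grip":2.5},{"dx":9.68,"dy":-5.16,"dz":0,"wx":0,"wy":0,"wz":0,"grip":2.5},{"dx":9.22,"dy":-7.08,"dz":0,"wx":0,"wy":0,"wz":0,"grip":2.5},{"dx":8.16,"dy":-8.74,"dz":0,"wx":0,"wy":0,"wz":0,"grip":2.5},{"dx":6.61,"dy":-9.97,"dz":0,"wx":0,"wy":0,"wz":0,"grip":2.5}])

```text
clock: 12.05
eef_pos: [0.5253, -0.0731, 0.1063]
tool_rot: [-0.0, 1.0, 0.002, 0.001]
ft_force: [3.8, 11.2, 6.1]
grip_width: 0.0288
grasp_force: 61.3
```

>>> arm_command(increments=[{"dx":-1.85,"dy":-0.66,"dz":0,"wx":0,"wy":0,"wz":0,"grip":2.5},{"dx":-3.82,"dy":-0.68,"dz":0,"wx":0,"wy":0,"wz":0,"grip":2.5},{"dx":-5.7,"dy":-0.06,"dz":0,"wx":0,"wy":0,"wz":0,"grip":2.5},{"dx":-7.27,"dy":1.13,"dz":0,"wx":0,"wy":0,"wz":0,"grip":2.5},{"dx":-8.37,"dy":2.76,"dz":0,"wx":0,"wy":0,"wz":0,"grip":2.5},{"dx":-8.88,"dy":4.66,"dz":0,"wx":0,"wy":0,"wz":0,"grip":2.5},{"dx":-8.75,"dy":6.63,"dz":0,"wx":0,"wy":0,"wz":0,"grip":2.5},{"dx":-7.99,"dy":8.45,"dz":0,"wx":0,"wy":0,"wz":0,"grip":2.5},{"dx":-6.68,"dy":9.92,"dz":0,"wx":0,"wy":0,"wz":0,"grip":2.5},{"dx":-4.96,"dy":10.89,"dz":0,"wx":0,"wy":0,"wz":0,"grip":2.5}])

```text
clock: 13.05
eef_pos: [0.5756, 0.036, 0.1064]
tool_rot: [-0.0, 1.0, 0.0, 0.002]
ft_force: [2.7, -1.4, 7.3]
grip_width: 0.0286
grasp_force: 61.4
```

>>> arm_command(increments=[{"dx":1.94,"dy":0.36,"dz":0,"wx":0,"wy":0,"wz":0,"grip":2.5},{"dx":3.89,"dy":0.07,"dz":0,"wx":0,"wy":0,"wz":0,"grip":2.5},{"dx":5.64,"dy":-0.83,"dz":0,"wx":0,"wy":0,"wz":0,"grip":2.5},{"dx":7.0,"dy":-2.26,"dz":0,"wx":0,"wy":0,"wz":0,"grip":2.5},{"dx":7.83,"dy":-4.04,"dz":0,"wx":0,"wy":0,"wz":0,"grip":2.5},{"dx":8.04,"dy":-6.0,"dz":0,"wx":0,"wy":0,"wz":0,"grip":2.5},{"dx":7.6,"dy":-7.92,"dz":0,"wx":0,"wy":0,"wz":0,"grip":2.5},{"dx":6.56,"dy":-9.6,"dz":0,"wx":0,"wy":0,"wz":0,"grip":2.5},{"dx":5.03,"dy":-10.85,"dz":0,"wx":0,"wy":0,"wz":0,"grip":2.5},{"dx":3.18,"dy":-11.53,"dz":0,"wx":0,"wy":0,"wz":0,"grip":2.5}])

```text
clock: 14.05
eef_pos: [0.5425, -0.0795, 0.1063]
tool_rot: [-0.0, 1.0, 0.002, 0.001]
ft_force: [-0.6, 9.7, 9.1]
grip_width: 0.0282
grasp_force: 61.6
```

>>> arm_command(increments=[{"dx":-1.97,"dy":-0.05,"dz":0,"wx":0,"wy":0,"wz":0,"grip":2.5},{"dx":-3.85,"dy":0.54,"dz":0,"wx":0,"wy":0,"wz":0,"grip":2.5},{"dx":-5.43,"dy":1.71,"dz":0,"wx":0,"wy":0,"wz":0,"grip":2.5},{"dx":-6.56,"dy":3.33,"dz":0,"wx":0,"wy":0,"wz":0,"grip":2.5},{"dx":-7.09,"dy":5.23,"dz":0,"wx":0,"wy":0,"wz":0,"grip":2.5},{"dx":-6.99,"dy":7.19,"dz":0,"wx":0,"wy":0,"wz":0,"grip":2.5},{"dx":-6.25,"dy":9.02,"dz":0,"wx":0,"wy":0,"wz":0,"grip":2.5},{"dx":-4.96,"dy":10.51,"dz":0,"wx":0,"wy":0,"wz":0,"grip":2.5},{"dx":-3.25,"dy":11.5,"dz":0,"wx":0,"wy":0,"wz":0,"grip":2.5},{"dx":-1.32,"dy":11.89,"dz":0,"wx":0,"wy":0,"wz":0,"grip":2.5}])

```text
clock: 15.05
eef_pos: [0.5564, 0.0398, 0.1064]
tool_rot: [-0.001, 1.0, 0.0, 0.002]
ft_force: [2.0, -2.2, 8.1]
grip_width: 0.0288
grasp_force: 61.5
```

>>> arm_command(increments=[{"dx":1.95,"dy":-0.26,"dz":0,"wx":0,"wy":0,"wz":0,"grip":2.5},{"dx":3.72,"dy":-1.15,"dz":0,"wx":0,"wy":0,"wz":0,"grip":2.5},{"dx":5.1,"dy":-2.55,"dz":0,"wx":0,"wy":0,"wz":0,"grip":2.5},{"dx":5.95,"dy":-4.33,"dz":0,"wx":0,"wy":0,"wz":0,"grip":2.5},{"dx":6.18,"dy":-6.28,"dz":0,"wx":0,"wy":0,"wz":0,"grip":2.5},{"dx":5.77,"dy":-8.21,"dz":0,"wx":0,"wy":0,"wz":0,"grip":2.5},{"dx":4.75,"dy":-9.9,"dz":0,"wx":0,"wy":0,"wz":0,"grip":2.5},{"dx":3.24,"dy":-11.17,"dz":0,"wx":0,"wy":0,"wz":0,"grip":2.5},{"dx":1.4,"dy":-11.88,"dz":0,"wx":0,"wy":0,"wz":0,"grip":2.5},{"dx":-0.57,"dy":-11.95,"dz":0,"wx":0,"wy":0,"wz":0,"grip":2.5}])

```text
clock: 16.05
eef_pos: [0.5609, -0.0803, 0.1063]
tool_rot: [0.0, 1.0, 0.002, -0.0]
ft_force: [-3.3, 8.1, 10.7]
grip_width: 0.0287
grasp_force: 61.8
```

>>> arm_command(increments=[{"dx":-1.89,"dy":0.56,"dz":0,"wx":0,"wy":0,"wz":0,"grip":2.5},{"dx":-3.49,"dy":1.71,"dz":0,"wx":0,"wy":0,"wz":0,"grip":2.5},{"dx":-4.63,"dy":3.32,"dz":0,"wx":0,"wy":0,"wz":0,"grip":2.5},{"dx":-5.19,"dy":5.21,"dz":0,"wx":0,"wy":0,"wz":0,"grip":2.5},{"dx":-5.11,"dy":7.18,"dz":0,"wx":0,"wy":0,"wz":0,"grip":2.5},{"dx":-4.4,"dy":9.01,"dz":0,"wx":0,"wy":0,"wz":0,"grip":2.5},{"dx":-3.13,"dy":10.52,"dz":0,"wx":0,"wy":0,"wz":0,"grip":2.5},{"dx":-1.44,"dy":11.53,"dz":0,"wx":0,"wy":0,"wz":0,"grip":2.5},{"dx":0.49,"dy":11.94,"dz":0,"wx":0,"wy":0,"wz":0,"grip":2.5},{"dx":2.45,"dy":11.71,"dz":0,"wx":0,"wy":0,"wz":0,"grip":2.5}])

```text
clock: 17.05
eef_pos: [0.5371, 0.0372, 0.1064]
tool_rot: [-0.001, 1.0, 0.0, 0.002]
ft_force: [2.6, -2.7, 7.7]
grip_width: 0.0285
grasp_force: 61.5
```

>>> arm_command(increments=[{"dx":1.77,"dy":-0.86,"dz":0,"wx":0,"wy":0,"wz":0,"grip":2.5},{"dx":3.17,"dy":-2.25,"dz":0,"wx":0,"wy":0,"wz":0,"grip":2.5},{"dx":4.05,"dy":-4.01,"dz":0,"wx":0,"wy":0,"wz":0,"grip":2.5},{"dx":4.31,"dy":-5.97,"dz":0,"wx":0,"wy":0,"wz":0,"grip":2.5},{"dx":3.92,"dy":-7.9,"dz":0,"wx":0,"wy":0,"wz":0,"grip":2.5},{"dx":2.92,"dy":-9.6,"dz":0,"wx":0,"wy":0,"wz":0,"grip":2.5},{"dx":1.43,"dy":-10.89,"dz":0,"wx":0,"wy":0,"wz":0,"grip":2.5},{"dx":-0.4,"dy":-11.62,"dz":0,"wx":0,"wy":0,"wz":0,"grip":2.5},{"dx":-2.37,"dy":-11.72,"dz":0,"wx":0,"wy":0,"wz":0,"grip":2.5},{"dx":-4.26,"dy":-11.18,"dz":0,"wx":0,"wy":0,"wz":0,"grip":2.5}])

```text
clock: 18.05
eef_pos: [0.5788, -0.0756, 0.1063]
tool_rot: [0.0, 1.0, 0.001, -0.001]
ft_force: [-4.4, 4.1, 11.6]
grip_width: 0.0287
grasp_force: 61.9
```

```bash
python3 run.py 1; python3 - <<'E'
import json,numpy as np
H=json.load(open("st.json"))["hist"]; (a,b),(c,d)=H[-2:]
for k in(2,3,4): print(k,((d-b)%(2*np.pi)+2*np.pi*k)/(c-a), c-a)
E
python3 run.py 0 10 2.4 1.2
```

```text
t 18.05 eef [ 0.5788 -0.0756  0.1063] F [-4.4  4.1 11.6]
crank meas ang -1.148 r 0.06 cmd -1.127
top lug deg -161.7 px 70 r 0.118 | dt 12.1 w 0.045 | dt 10.05 w 0.282 
2 1.532656419590726 10.05
3 2.1578489874692917 10.05
4 2.7830415553478574 10.05
t 18.1 eef [ 0.5822 -0.0738  0.1064] F [5.4 5.9 5.5]
crank meas ang -1.083 r 0.06 cmd -1.127
[(-1.16, 0.72), (-2.08, 1.63), (-2.75, 2.65), (-3.18, 3.72), (-3.4, 4.78), (-3.42, 5.78), (-3.29, 6.71), (-3.04, 7.54), (-2.72, 8.26), (-2.34, 8.87)]
```

Averaged 2.16 rad/s over 10 s. Now I slow down. The lug is at -161.7°, with about 310° to go to the pointer near 148°.

>>> arm_command(increments=[{"dx":-1.16,"dy":0.72,"dz":0,"wx":0,"wy":0,"wz":0,"grip":2.5},{"dx":-2.08,"dy":1.63,"dz":0,"wx":0,"wy":0,"wz":0,"grip":2.5},{"dx":-2.75,"dy":2.65,"dz":0,"wx":0,"wy":0,"wz":0,"grip":2.5},{"dx":-3.18,"dy":3.72,"dz":0,"wx":0,"wy":0,"wz":0,"grip":2.5},{"dx":-3.4,"dy":4.78,"dz":0,"wx":0,"wy":0,"wz":0,"grip":2.5},{"dx":-3.42,"dy":5.78,"dz":0,"wx":0,"wy":0,"wz":0,"grip":2.5},{"dx":-3.29,"dy":6.71,"dz":0,"wx":0,"wy":0,"wz":0,"grip":2.5},{"dx":-3.04,"dy":7.54,"dz":0,"wx":0,"wy":0,"wz":0,"grip":2.5},{"dx":-2.72,"dy":8.26,"dz":0,"wx":0,"wy":0,"wz":0,"grip":2.5},{"dx":-2.34,"dy":8.87,"dz":0,"wx":0,"wy":0,"wz":0,"grip":2.5}])

```text
clock: 19.1
eef_pos: [0.6041, 0.0136, 0.1064]
tool_rot: [-0.0, 1.0, 0.0, 0.002]
ft_force: [3.8, 2.1, 5.8]
grip_width: 0.0286
grasp_force: 61.3
```

```bash
python3 run.py 2 10 2.2 2.2 10 2.2 2.2
```

```text
t 19.1 eef [0.6041 0.0136 0.1064] F [3.8 2.1 5.8]
crank meas ang 0.602 r 0.0607 cmd 0.613
top lug deg -76.4 px 61 r 0.117 | dt 11.1 w 0.39 | dt 1.05 w 1.418 
side lug deg -73.0 px 72 r 0.118 | dt 1.1 w 1.407 | dt 0.05 w 1.179 
[(0.87, 0.99), (1.94, 1.76), (3.15, 2.29), (4.44, 2.53), (5.76, 2.49), (7.03, 2.16), (8.21, 1.56), (9.22, 0.72), (10.03, -0.32), (10.59, -1.51)]
[(0.28, -1.29), (0.28, -2.61), (-0.01, -3.89), (-0.57, -5.08), (-1.38, -6.12), (-2.39, -6.96), (-3.57, -7.56), (-4.84, -7.88), (-6.16, -7.92), (-7.45, -7.67)]
```

>>> arm_command(increments=[{"dx":0.87,"dy":0.99,"dz":0,"wx":0,"wy":0,"wz":0,"grip":2.5},{"dx":1.94,"dy":1.76,"dz":0,"wx":0,"wy":0,"wz":0,"grip":2.5},{"dx":3.15,"dy":2.29,"dz":0,"wx":0,"wy":0,"wz":0,"grip":2.5},{"dx":4.44,"dy":2.53,"dz":0,"wx":0,"wy":0,"wz":0,"grip":2.5},{"dx":5.76,"dy":2.49,"dz":0,"wx":0,"wy":0,"wz":0,"grip":2.5},{"dx":7.03,"dy":2.16,"dz":0,"wx":0,"wy":0,"wz":0,"grip":2.5},{"dx":8.21,"dy":1.56,"dz":0,"wx":0,"wy":0,"wz":0,"grip":2.5},{"dx":9.22,"dy":0.72,"dz":0,"wx":0,"wy":0,"wz":0,"grip":2.5},{"dx":10.03,"dy":-0.32,"dz":0,"wx":0,"wy":0,"wz":0,"grip":2.5},{"dx":10.59,"dy":-1.51,"dz":0,"wx":0,"wy":0,"wz":0,"grip":2.5}])

```text
clock: 20.2
eef_pos: [0.4973, -0.0022, 0.1064]
tool_rot: [-0.0, 1.0, 0.0, 0.002]
ft_force: [4.9, 0.2, 4.4]
grip_width: 0.0287
grasp_force: 61.3
```

>>> arm_command(increments=[{"dx":0.28,"dy":-1.29,"dz":0,"wx":0,"wy":0,"wz":0,"grip":2.5},{"dx":0.28,"dy":-2.61,"dz":0,"wx":0,"wy":0,"wz":0,"grip":2.5},{"dx":-0.01,"dy":-3.89,"dz":0,"wx":0,"wy":0,"wz":0,"grip":2.5},{"dx":-0.57,"dy":-5.08,"dz":0,"wx":0,"wy":0,"wz":0,"grip":2.5},{"dx":-1.38,"dy":-6.12,"dz":0,"wx":0,"wy":0,"wz":0,"grip":2.5},{"dx":-2.39,"dy":-6.96,"dz":0,"wx":0,"wy":0,"wz":0,"grip":2.5},{"dx":-3.57,"dy":-7.56,"dz":0,"wx":0,"wy":0,"wz":0,"grip":2.5},{"dx":-4.84,"dy":-7.88,"dz":0,"wx":0,"wy":0,"wz":0,"grip":2.5},{"dx":-6.16,"dy":-7.92,"dz":0,"wx":0,"wy":0,"wz":0,"grip":2.5},{"dx":-7.45,"dy":-7.67,"dz":0,"wx":0,"wy":0,"wz":0,"grip":2.5}])

```text
clock: 21.2
eef_pos: [0.5707, -0.0783, 0.1063]
tool_rot: [0.0, 1.0, 0.001, -0.001]
ft_force: [-2.5, 3.7, 10.8]
grip_width: 0.0288
grasp_force: 61.9
```

```bash
python3 run.py 1 ; cp st.json st_b.json; python3 run.py 0 10 1.8 1.8
```

```text
t 21.2 eef [ 0.5707 -0.0783  0.1063] F [-2.5  3.7 10.8]
crank meas ang -1.29 r 0.0599 cmd -1.27
top lug deg 41.4 px 68 r 0.116 | dt 2.1 w 0.979 | dt 2.05 w 0.975 
t 21.25 eef [ 0.5732 -0.0776  0.1063] F [3.2 3.3 7.1]
crank meas ang -1.247 r 0.0599 cmd -1.27
[(-1.0, 0.41), (-1.91, 0.99), (-2.7, 1.73), (-3.34, 2.59), (-3.82, 3.56), (-4.12, 4.59), (-4.23, 5.67), (-4.14, 6.74), (-3.87, 7.78), (-3.41, 8.76)]
```

>>> arm_command(increments=[{"dx":-1.0,"dy":0.41,"dz":0,"wx":0,"wy":0,"wz":0,"grip":2.5},{"dx":-1.91,"dy":0.99,"dz":0,"wx":0,"wy":0,"wz":0,"grip":2.5},{"dx":-2.7,"dy":1.73,"dz":0,"wx":0,"wy":0,"wz":0,"grip":2.5},{"dx":-3.34,"dy":2.59,"dz":0,"wx":0,"wy":0,"wz":0,"grip":2.5},{"dx":-3.82,"dy":3.56,"dz":0,"wx":0,"wy":0,"wz":0,"grip":2.5},{"dx":-4.12,"dy":4.59,"dz":0,"wx":0,"wy":0,"wz":0,"grip":2.5},{"dx":-4.23,"dy":5.67,"dz":0,"wx":0,"wy":0,"wz":0,"grip":2.5},{"dx":-4.14,"dy":6.74,"dz":0,"wx":0,"wy":0,"wz":0,"grip":2.5},{"dx":-3.87,"dy":7.78,"dz":0,"wx":0,"wy":0,"wz":0,"grip":2.5},{"dx":-3.41,"dy":8.76,"dz":0,"wx":0,"wy":0,"wz":0,"grip":2.5}])

```text
clock: 22.25
eef_pos: [0.6073, 0.0085, 0.1064]
tool_rot: [0.0, 1.0, -0.0, 0.002]
ft_force: [2.9, -0.6, 6.1]
grip_width: 0.0287
grasp_force: 61.3
```

```bash
python3 run.py 1 ; cp st.json st_b.json; python3 run.py 0 10 1.6 1.6
```

```text
t 22.25 eef [0.6073 0.0085 0.1064] F [ 2.9 -0.6  6.1]
crank meas ang 0.504 r 0.0607 cmd 0.53
top lug deg 93.9 px 70 r 0.116 | dt 3.1 w 0.94 | dt 1.05 w 0.872 
t 22.3 eef [0.6061 0.0105 0.1064] F [2.1 3.3 7.4]
crank meas ang 0.542 r 0.0607 cmd 0.53
[(0.55, 0.79), (1.22, 1.48), (1.99, 2.05), (2.84, 2.49), (3.75, 2.8), (4.69, 2.95), (5.65, 2.95), (6.6, 2.8), (7.51, 2.5), (8.36, 2.06)]
```

>>> arm_command(increments=[{"dx":0.55,"dy":0.79,"dz":0,"wx":0,"wy":0,"wz":0,"grip":2.5},{"dx":1.22,"dy":1.48,"dz":0,"wx":0,"wy":0,"wz":0,"grip":2.5},{"dx":1.99,"dy":2.05,"dz":0,"wx":0,"wy":0,"wz":0,"grip":2.5},{"dx":2.84,"dy":2.49,"dz":0,"wx":0,"wy":0,"wz":0,"grip":2.5},{"dx":3.75,"dy":2.8,"dz":0,"wx":0,"wy":0,"wz":0,"grip":2.5},{"dx":4.69,"dy":2.95,"dz":0,"wx":0,"wy":0,"wz":0,"grip":2.5},{"dx":5.65,"dy":2.95,"dz":0,"wx":0,"wy":0,"wz":0,"grip":2.5},{"dx":6.6,"dy":2.8,"dz":0,"wx":0,"wy":0,"wz":0,"grip":2.5},{"dx":7.51,"dy":2.5,"dz":0,"wx":0,"wy":0,"wz":0,"grip":2.5},{"dx":8.36,"dy":2.06,"dz":0,"wx":0,"wy":0,"wz":0,"grip":2.5}])

```text
clock: 23.3
eef_pos: [0.5218, 0.0299, 0.1063]
tool_rot: [-0.0, 1.0, 0.001, 0.001]
ft_force: [0.6, 0.3, 6.9]
grip_width: 0.0287
grasp_force: 61.6
```

```bash
python3 run.py 2 ; cp st.json st_b.json; python3 run.py 0 6 1.5 1.5; cp st_b.json st.json; python3 run.py 0 4 1.4 1.2
```

```text
t 23.3 eef [0.5218 0.0299 0.1063] F [0.6 0.3 6.9]
crank meas ang 2.138 r 0.0601 cmd 2.13
top lug deg 133.2 px 66 r 0.116 | dt 2.1 w 0.763 | dt 1.05 w 0.653 
side lug deg 134.7 px 131 r 0.116 | dt 1.1 w 0.648 | dt 0.05 w 0.535 
t 23.4 eef [0.5204 0.0289 0.1063] F [-1.6  1.  10. ]
crank meas ang 2.166 r 0.0601 cmd 2.13
[(0.73, -0.53), (1.36, -1.17), (1.9, -1.89), (2.32, -2.69), (2.62, -3.54), (2.78, -4.42)]
t 23.4 eef [0.5204 0.0289 0.1063] F [-1.6  1.  10. ]
crank meas ang 2.166 r 0.0601 cmd 2.13
[(0.66, -0.48), (1.22, -1.01), (1.7, -1.59), (2.08, -2.2)]
```

>>> arm_command(increments=[{"dx":0.66,"dy":-0.48,"dz":0,"wx":0,"wy":0,"wz":0,"grip":2.5},{"dx":1.22,"dy":-1.01,"dz":0,"wx":0,"wy":0,"wz":0,"grip":2.5},{"dx":1.7,"dy":-1.59,"dz":0,"wx":0,"wy":0,"wz":0,"grip":2.5},{"dx":2.08,"dy":-2.2,"dz":0,"wx":0,"wy":0,"wz":0,"grip":2.5},{"dx":2.08,"dy":-2.2,"dz":0,"wx":0,"wy":0,"wz":0,"grip":2.5},{"dx":2.08,"dy":-2.2,"dz":0,"wx":0,"wy":0,"wz":0,"grip":2.5},{"dx":2.08,"dy":-2.2,"dz":0,"wx":0,"wy":0,"wz":0,"grip":2.5}])

```text
clock: 24.1
eef_pos: [0.5011, 0.0068, 0.1063]
tool_rot: [0.0, 1.0, -0.0, 0.001]
ft_force: [0.4, 1.0, 9.2]
grip_width: 0.029
grasp_force: 61.5
```

```bash
python3 run.py 2; python3 - <<'E'
from h import *
out=[]
for n in("top","side"):
    p,d=viewer.camera(n); u,v=map(int,proj(n,[.524,.323,.118])); out.append(cv2.resize(p[v-25:v+25,u-25:u+25,::-1],(380,380),interpolation=cv2.INTER_NEAREST))
cv2.imwrite("pics/l1.png",np.hstack(out))
E
```

```text
t 24.1 eef [0.5011 0.0068 0.1063] F [0.4 1.  9.2]
crank meas ang 2.662 r 0.0597 cmd 2.64
top lug deg 150.0 px 43 r 0.116 | dt 0.8 w 0.367 | dt 0.75 w 0.356 
side lug deg 143.1 px 44 r 0.116 | dt 0.8 w 0.183 | dt 0.05 w 123.254
```

View pics/l1.png

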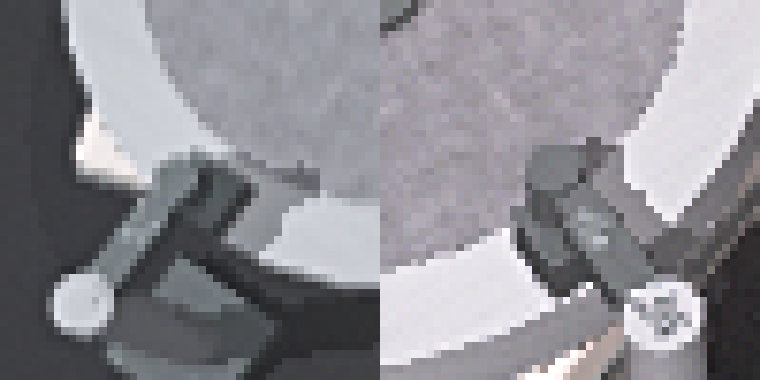

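The lug is partly hidden under the pointer arm in both views: visible right of it in the top view (around 230,195) and left of it in the side view (around 545,245). I'll overlay model outlines to get the exact offset.

```bash
python3 - <<'E'
from h import *
CEN={"top":(.6245,.2596),"side":(.6228,.2654)}; K=9
def pts(n,L,u0,v0): return np.array([[(a-u0+.5)*K,(b-v0+.5)*K] for a,b in(proj(n,P) for P in L)],int)
out=[]
for n in("top","side"):
    p,d=viewer.camera(n); u,v=map(int,proj(n,[.524,.323,.118])); u0,v0=u-25,v-25
    q=cv2.resize(p[v0:v0+46,u0-0:u0+43,::-1],None,fx=K,fy=K,interpolation=cv2.INTER_CUBIC)
    c=np.array(CEN[n])
    for a,col in((144,(0,0,255)),(148,(0,255,0))):
        A=np.radians(a); e=np.array([np.cos(A),np.sin(A)]); t=np.array([-e[1],e[0]])
        for z in(.112,): cv2.polylines(q,[pts(n,[np.r_[c+e*(.116+i)+t*j,z] for i,j in((.012,.012),(.012,-.012),(-.012,-.012),(-.012,.012))],u0,v0)],True,col,1)
        for z in(.137,):cv2.polylines(q,[pts(n,[np.r_[c+e*.116+.008*np.array([np.cos(f),np.sin(f)]),z] for f in np.linspace(0,6.28,20)],u0,v0)],True,col,1)
        cv2.polylines(q,[pts(n,[np.r_[c+e*.172+.011*np.array([np.cos(f),np.sin(f)]),.137] for f in np.linspace(0,6.28,20)],u0,v0)],True,col,1)
    out.append(q)
cv2.imwrite("pics/l2.png",np.hstack(out))
E
```

```text
(no output)
```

View pics/l2.png

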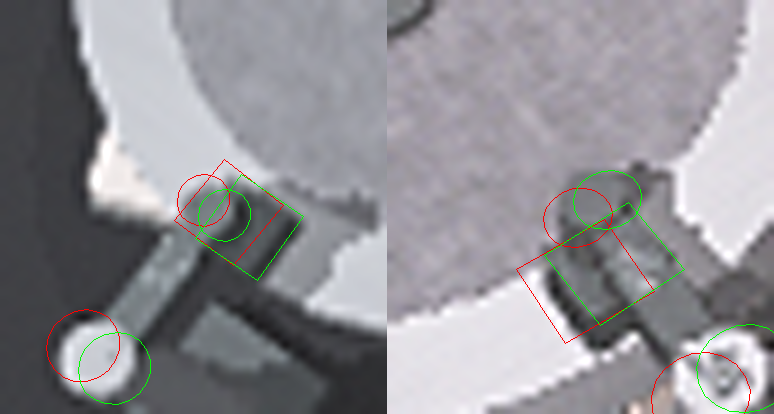

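The lug is at about 147.7° and the pointer at about 146°, roughly 3.5 mm apart, which is well within 18 mm. Releasing and lifting off.

>>> arm_command(increments=[{"dx":0,"dy":0,"dz":0,"wx":0,"wy":0,"wz":0,"grip":3.5},{"dx":0,"dy":0,"dz":0,"wx":0,"wy":0,"wz":0,"grip":5},{"dx":0,"dy":0,"dz":0,"wx":0,"wy":0,"wz":0,"grip":7},{"dx":0,"dy":0,"dz":0,"wx":0,"wy":0,"wz":0,"grip":7},{"dx":0,"dy":0,"dz":-1,"wx":0,"wy":0,"wz":0,"grip":7},{"dx":0,"dy":0,"dz":-3,"wx":0,"wy":0,"wz":0,"grip":7},{"dx":0,"dy":0,"dz":-6,"wx":0,"wy":0,"wz":0,"grip":7},{"dx":0,"dy":0,"dz":-9,"wx":0,"wy":0,"wz":0,"grip":7},{"dx":0,"dy":0,"dz":-12,"wx":0,"wy":0,"wz":0,"grip":7},{"dx":0,"dy":0,"dz":-12,"wx":0,"wy":0,"wz":0,"grip":7}])

```text
clock: 25.4
eef_pos: [0.5037, 0.0078, 0.2306]
tool_rot: [-0.0, 1.0, 0.0, 0.005]
ft_force: [-0.0, -0.8, -1.4]
grip_width: 0.0698
grasp_force: 0.0
```

```bash
python3 run.py 2; python3 - <<'E'
from h import *
p,d=viewer.camera("top"); cv2.imwrite("pics/e.png",cv2.resize(p[:,:,::-1],(768,576)))
E
```

```text
t 25.4 eef [0.5037 0.0078 0.2306] F [-0.  -0.8 -1.4]
crank meas ang 2.626 r 0.058 cmd 2.64
top lug deg 149.5 px 45 r 0.116 | dt 1.3 w 4.826 | dt 1.25 w 0.089 
side lug deg 143.1 px 44 r 0.117 | dt 1.3 w 4.832 | dt 0.05 w 123.41
```

View pics/e.png

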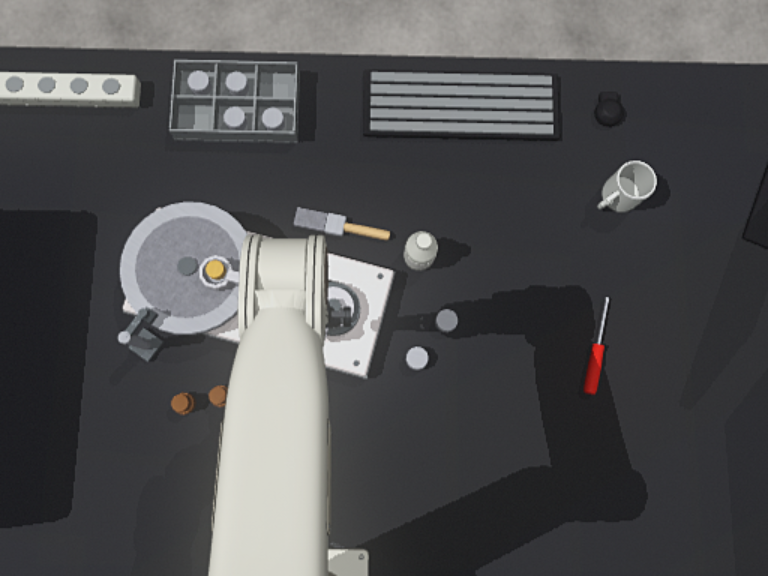

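The lug stands unmoved under the pointer at (148,320), the sample is still in its ring at (214,269), the bystanders are where they were, and the gripper is clear. Handing in.

```bash
python3 -c "
from workcell import job; print(job.job_done())"
```

```text
the job is handed in; nothing more can be done
None
```

The job is handed in at about 25.5 s (the judge gave no verdict): the plate averaged 2.16 rad/s over a 10 s run and now stands still with its lug about 3.5 mm from the pointer by the overlay, the crank is released, the sample is in its ring, and the other things on the bench look unmoved.

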